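Tip a radio faceplate up off its rest and put it in the parts tray

ROBOT

A 6-joint arm with a two-finger parallel gripper is mounted at the origin on the work surface. World frame = base frame: x ahead of the robot, y to its left, z up, the work surface at z = 0. Lengths are in m, angles in rad, forces in N, time in s.
With the tool pointing down it reaches from about 0.375 to 0.9 m from the base axis. Payload 3.1 kg.
Tool frame: the origin (TCP) lies on the mounting face of the last link; the fingertips stand 182 mm ahead of it and the grasp point (between the pads) lies 164 mm ahead of it; z points along the fingers, y is the direction in which the jaws open and shut (so a half turn about z gives the same grasp; the last joint's range is limited). The gripper opens to 87 mm and grips with 3 to 60 N. Pads are 19 mm wide; open, the fingers measure 117 mm over their backs; the gripper's body (75 mm by 190 mm) begins 51 mm behind the grasp point.
Start: joints at [-1.429, 0.527, 1.433, -0, 1.181, -0.178], TCP at [0.197, -0.593, 0.405] pointing down, gripper open.
Joint ranges: [-3.08, 3.08], [-0.75, 2.2], [0.22, 2.44], [-1.43, 4.57], [0, 2.65], [-2.85, 2.85]. Speed limits (rad/s): [2.79, 2.79, 3.14, 3.14, 3.14, 3.14].

INTERFACE

Orientations are given as a unit quaternion [x, y, z, w].
In Python, from rig import robot, camera, camera_model gives the robot as it stands.
- The arm moves only by the tool drive_tool, never from a script. Its argument "plan" is a list that holds one entry, the list of rows, each a list of 6 numbers: the shift along the world's x, y, z in units of 2.5 cm (1.0 is 2.5 cm), then the turn, a rotation vector about the world's x, y, z in units of 6 degrees (1.0 is 6 degrees). A call has 1 to 8 rows; each row shifts and turns the commanded pose from where the row before left it; what a row does not reach is not made up. A row lasts 1/8 s, in which the tool goes at most 62.5 mm and 10.7 degrees, less where a joint would pass 70% of its speed; a pose out of reach is approached as far as the arm can. A call with a number of a shift or a turn outside -1 to 1 is refused whole. A call with a gripper value outside its range is refused whole. "grip" is the closure, from 0 (fully open) to 1 (shut), set as the call begins (left out, the last holds). The fingers move at their own pace and stop on an object; "force" is the grip in N (left out, the last holds). Time passes only in rows, so rows that do not move let the fingers close. It gives the time, the measured TCP pose, the force and the opening at its end, in the units of the state.
- robot.get_obs(): the state, without advancing time (a new reading comes with each control period).
- camera(name): name is "scene" or "side" or "wrist"; returns the picture (384x512x3 uint8, red, green, blue); there is no depth.
- camera_model(name): a dict with "K" (3x3 intrinsics, pixels), "world_to_cam" (4x4, takes a point from world to camera coordinates); the wrist camera has in their place "tool_from_camera" (4x4, takes a point from camera to tool coordinates, whose origin is the TCP and whose axes are the flange's). Camera axes: x right, y up, looking along -z (the intrinsics and any distortion apply to the point x, -y, -z); pixel columns grow to the right and rows downward; lengths in m; the calibration is good to about 2 mm. A picture is of the moment at which its call begins: read the wrist's pose just before it. camera_model takes no time and is no camera call.
- robot.hand_in(): hands the job in, once; it reports no verdict.
The state is a dict: "time": time; "q": joint angles; "joint_velocities": joint speeds; "joint_torque": joint torques, N m; "position": TCP position; "tool_rot": TCP orientation; "ft_force": force on the tool from outside, world axes, zero at the start; "moment": the same for the moment, N m; "grip_width": finger opening in m.
Only numpy, scipy, OpenCV 4.12 (cv2) and the standard library are available. Lean on these libraries where they do the work, as an engineer would, in place of code of your own. Each camera call takes 0.05 s, during which the arm holds its last target.

TASK

On the repair bench, press down the overhanging end (the one on the dark hinged flap, beyond the grey bed) of the aluminium faceplate with the round window, all the way, so that it tips up; then take it by its raised end and lay it flat in the white parts tray. Leave the faceplate with the rectangular window lying as it is.

Things in the scene. Friction and masses are not known exactly. Their poses are not given: they have to be found in the camera images.
- plate_a_mid (a point): Centre of the loose aluminium faceplate to move: 120 x 40 x 4 mm, 55 g, round window 27 mm across in its middle. x: along it to the end to press; y: across; z up. It lies level on a rest, centre 57 mm over the bench. The -x 52 mm lie in a grey bed (58 mm wide, rims flush with its top at 59 mm): no grip till tipped. The +x 68 mm overhang, borne by a dark hinged flap.
- flap_a (a joint): Stiff hinged flap (50 mm wide, 3 mm lips) under that overhang; hinge 8 mm to -x of the plate's centre. Angle: 0 level (start), 0.55 rad down at its stop. Pressing the plate 43 mm to +x of its centre takes 2.5 N and swings both down; that spot sinks 26 mm. It stays down when let go, the plate tipped, its -x end raised 27 mm; pinch its 40 mm width there, 38 to 48 mm from its centre.
- tray_in (a point): Centre of the inner floor, 5 mm above the bench, of the white open parts tray, fixed to the bench: outside 180 (x) x 130 (y) mm, 28 mm high, walls 5 mm, empty. Axes: x along its length, y across, z up.
- plate_b_mid (a point): Centre of the other faceplate, same size and lying on a second rest of the same kind, with a rectangular window 57 x 15 mm instead of a round one; it must be left as it lies. Axes as for the first plate.
Things that resemble listed ones, but are neither listed nor needed, are in the scene too. What is shaped like the part that bears plate_a_mid but brown, green or purple is not meant.

How it is judged:
By the outcome, as a careful person would: the job done as asked, in the order asked, and still so for the second after the job is handed in, with the robot touching nothing.
It also fails if it takes over 48 s, if anything falls off the work surface, if the arm or the gripper's body presses on something with over 40 N, if the wrist force passes 120 N, or if a joint passes its speed limit or range.

## Working session

There is one attempt and no reset: what is moved stays moved. The work goes in short steps, Python scripts to look and compute and a tool call to move; the robot and the scene stay as the last step left them, time stands still between calls to the robot, and variables do not carry over. Pictures are saved under pics/ and viewed, and the job is handed in when it is done.

Besides the shell and the picture viewer there is one more tool, called after "Call:" as name([rows], argument=value, ...), one row to a line, values as JSON. drive_tool: Moves the arm, as the interface text tells. Shifts and turns lie within -1 to 1; 1 stands for 2.5 cm of shift or 6 degrees of turn. Its arguments: {"type":"object","properties":{"plan":{"type":"array","items":{"type":"array","items":{"type":"array","items":{"type":"number","minimum":-1,"maximum":1}}}},"grip":{"type":"number"},"force":{"type":"number"}},"required":["plan"]}

```bash
ls; mkdir -p pics; python3 - <<'E'
from rig import robot,camera,camera_model
import cv2,numpy as np
o=robot.get_obs();print(o)
for n in ["scene","side","wrist"]:
    im=camera(n);cv2.imwrite(f"pics/{n}0.png",im[:,:,::-1]);print(n,{k:np.round(v,4).tolist() if not isinstance(v,str) else v for k,v in camera_model(n).items()})
E
```

```text
pics
{'time': 0.0, 'q': array([-1.42850060e+00,  5.28429897e-01,  1.43390265e+00, -3.50296783e-05,
        1.18137703e+00, -1.78500025e-01]), 'joint_velocities': array([-6.00498887e-06, -9.13332380e-04,  9.88097543e-04,  1.00262236e-03,
       -5.58480757e-04, -1.03494618e-03]), 'joint_torque': array([-1.42366243e-03, -4.40052724e+01, -1.76596087e+01,  6.32137223e-02,
        5.80849964e-02, -1.76296567e-04]), 'position': array([ 0.19705016, -0.59275797,  0.40379339]), 'tool_rot': array([ 9.87162198e-01,  1.59717482e-01,  2.96562018e-06, -1.05858330e-03]), 'ft_force': array([0.41076014, 0.27851343, 0.53091378]), 'moment': array([-0.02090445, -0.05032623, -0.00403461]), 'grip_width': 0.08682062830908191}
scene {'K': [[498.4393, 0.0, 255.4719], [0.0, 498.4393, 191.7317], [0.0, 0.0, 1.0]], 'world_to_cam': [[0.8194, 0.5732, -0.0047, -0.3922], [-0.4365, 0.6292, 0.643, 0.2664], [0.3716, -0.5249, 0.7658, -1.7185], [0.0, 0.0, 0.0, 1.0]]}
side {'K': [[359.8262, 0.0, 252.7629], [0.0, 359.8262, 187.007], [0.0, 0.0, 1.0]], 'world_to_cam': [[0.9823, -0.1873, 0.0004, -0.5505], [0.1065, 0.5604, 0.8213, -0.0564], [-0.1541, -0.8067, 0.5705, -0.8279], [0.0, 0.0, 0.0, 1.0]]}
wrist {'K': [[302.6989, 0.0, 254.4218], [0.0, 302.6989, 196.1585], [0.0, 0.0, 1.0]], 'tool_from_camera': [[0.0005, 0.9695, 0.2452, 0.0658], [1.0, -0.0004, -0.0007, 0.0003], [-0.0006, 0.2452, -0.9695, 0.0211], [0.0, 0.0, 0.0, 1.0]]}
```

View pics/scene0.png

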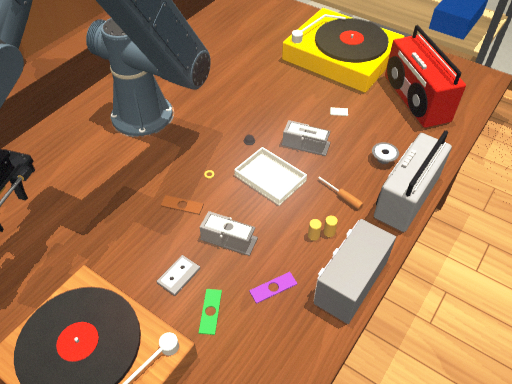

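View pics/side0.png

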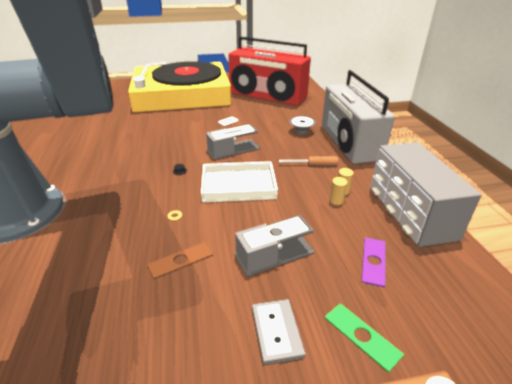

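View pics/wrist0.png

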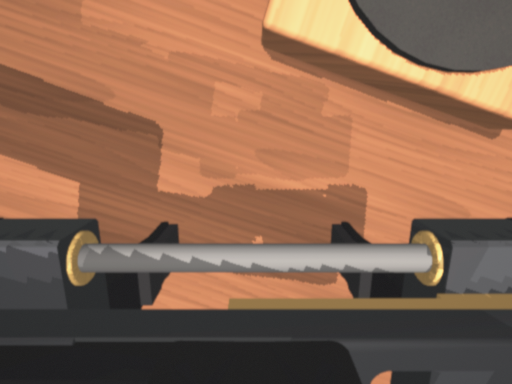

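```bash
python3 - <<'E'
import cv2,numpy as np
a=cv2.imread("pics/scene0.png");b=cv2.imread("pics/side0.png")
c1=cv2.resize(a[205:260,190:265],(400,293),interpolation=cv2.INTER_CUBIC)
c2=cv2.resize(b[205:280,225:325],(400,300),interpolation=cv2.INTER_CUBIC)
c3=cv2.resize(a[110:165,270:345],(400,293),interpolation=cv2.INTER_CUBIC)
c4=cv2.resize(b[110:170,195:275],(400,300),interpolation=cv2.INTER_CUBIC)
cv2.imwrite("pics/crop0.png",np.vstack([np.hstack([c1,c3]),np.hstack([c2,c4])]))
E
```

```text
(no output)
```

View pics/crop0.png

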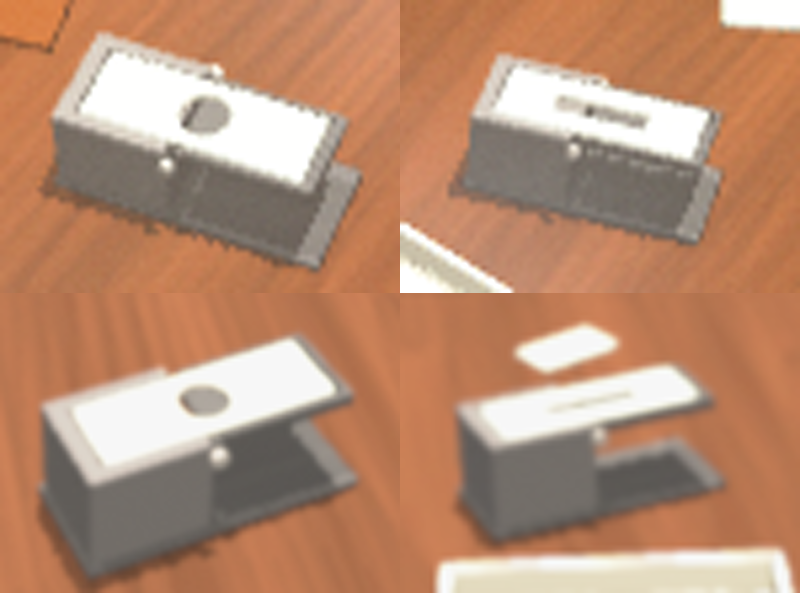

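The crop confirms it: the plate at scene (228,230) / side (275,232) has the round window, with its overhang on the right. The one at scene (305,135) has the rectangular window and stays as it lies. The brown (182,205), green (210,311) and purple (273,287) pieces are flat look-alikes. Next I measure.

```bash
cat > h.py <<'E'
import cv2,numpy as np
from rig import robot,camera,camera_model
from scipy.spatial.transform import Rotation as R
F=np.diag([1,-1,-1.])
def cam(n,obs=None):
    m=camera_model(n);K=np.array(m["K"])
    if n=="wrist":
        T=np.eye(4);T[:3,:3]=R.from_quat(obs["tool_rot"]).as_matrix();T[:3,3]=obs["position"]
        W=np.linalg.inv(T@np.array(m["tool_from_camera"]))
    else: W=np.array(m["world_to_cam"])
    return K@F@W[:3]
def ray(P,uv):
    M=np.linalg.inv(P[:,:3]);c=-M@P[:,3];d=M@np.array([uv[0],uv[1],1.]);return c,d
def onz(P,uv,z):
    c,d=ray(P,uv);return c+d*(z-c[2])/d[2]
def tri(P1,a,P2,b):
    X=cv2.triangulatePoints(P1,P2,np.array(a,float).reshape(2,1),np.array(b,float).reshape(2,1));X=(X[:3]/X[3]).ravel()
    p=P2@np.r_[X,1];return X,np.hypot(*(p[:2]/p[2]-b))
def proj(P,X):
    p=P@np.r_[X,1];return p[:2]/p[2]
E
python3 - <<'E'
from h import *
Ps,Pd=cam("scene"),cam("side")
def quad(im,box,thr):
    x0,y0,x1,y1=box;h=cv2.cvtColor(im,cv2.COLOR_BGR2HSV)
    m=((h[...,1]<40)&(h[...,2]>thr)).astype(np.uint8)
    z=np.zeros_like(m);z[y0:y1,x0:x1]=m[y0:y1,x0:x1]
    cs,_=cv2.findContours(z,cv2.RETR_CCOMP,cv2.CHAIN_APPROX_NONE)
    c=max(cs,key=cv2.contourArea);r=cv2.minAreaRect(c)
    hull=cv2.convexHull(c)
    for e in np.arange(1,12,.5):
        q=cv2.approxPolyDP(hull,e,True)
        if len(q)<=4:break
    # holes
    hs=[cv2.moments(k) for k in cs if k is not c and cv2.contourArea(k)>8 and cv2.pointPolygonTest(c,tuple(map(float,k[0,0])),False)>0]
    return cv2.contourArea(c),q[:,0].tolist(),[(k['m10']/k['m00'],k['m01']/k['m00'],k['m00']) for k in hs]
a=cv2.imread("pics/scene0.png");b=cv2.imread("pics/side0.png")
for t in (190,215,235):
  print(t,quad(a,(195,205,262,260),t),quad(b,(230,210,320,275),t))
  print('  B',quad(a,(275,115,335,160),t),quad(b,(200,115,262,160),t))
for t in (190,):
  print(' tray',quad(a,(230,145,310,205),170),quad(b,(195,155,282,205),170))
E
```

```text
190 (669.5, [[200, 226], [210, 212], [251, 228], [245, 239]], [(228.1140350877193, 226.3187134502924, 57.0)]) (1183.5, [[308, 228], [247, 251], [237, 235], [294, 217]], [(275.2472406181015, 231.66445916114787, 75.5)])
  B (399.5, [[284, 130], [290, 121], [327, 132], [324, 139]], [(310.0, 131.41176470588235, 34.0)]) (322.5, [[254, 129], [234, 138], [207, 133]], [])
215 (641.5, [[200, 226], [208, 212], [251, 227], [245, 239]], [(227.9796437659033, 226.17302798982186, 65.5), (210.2063492063492, 214.63492063492063, 10.5)]) (1119.5, [[308, 229], [247, 250], [237, 233], [298, 217]], [(275.4230769230769, 231.57692307692307, 91.0)])
  B (370.0, [[284, 130], [288, 121], [327, 132], [324, 139]], [(309.53409090909093, 131.2992424242424, 44.0), (301.2063492063492, 128.69841269841268, 10.5), (288.5, 126.0, 11.0)]) (294.5, [[253, 129], [218, 139], [210, 135], [244, 125]], [])
235 (507.5, [[205, 225], [215, 215], [250, 229], [244, 238]], [(228.10874704491724, 226.2222222222222, 70.5)]) (912.0, [[307, 228], [255, 247], [243, 234], [295, 217]], [(275.45040650406503, 231.4943089430894, 102.5)])
  B (300.0, [[288, 129], [291, 123], [327, 131], [323, 139]], [(307.2988505747126, 130.67816091954023, 72.5)]) (263.0, [[253, 129], [215, 138], [211, 133], [249, 125]], [(233.93103448275863, 131.05172413793105, 29.0)])
 tray (1888.5, [[262, 147], [306, 174], [285, 198], [235, 170]], [(297.58843537414964, 172.95238095238093, 49.0), (284.0263788968825, 164.24220623501196, 69.5), (273.4, 158.0, 20.0), (255.30117899249728, 157.85744908896032, 155.5)]) (2378.5, [[271, 162], [271, 197], [201, 192], [204, 164]], [(236.05454545454546, 168.20909090909092, 55.0), (211.67857142857142, 169.0079365079365, 42.0), (264.87214611872145, 167.2876712328767, 36.5)])
```

```bash
python3 - <<'E'
from h import *
Ps,Pd=cam("scene"),cam("side")
print('hole',tri(Ps,(228.1,226.3),Pd,(275.4,231.6)))
print('hole z59',onz(Ps,(228.1,226.3),.059),onz(Pd,(275.4,231.6),.059))
for q,P in (([[200, 226], [209, 212], [251, 227.5], [245, 239]],Ps),([[247,250.5],[237,234],[296,217],[308,228.5]],Pd)):
    X=[onz(P,p,.059) for p in q];print(np.round(X,3).tolist())
    print(np.round([(X[0]+X[1])/2,(X[2]+X[3])/2, sum(X)/4],4).tolist())
# tray top corners
s=[[262,147],[306,174],[285,198],[235,170]]
for p in s: print(onz(Ps,p,.028).round(3),end=' ')
print()
for p in [[204,164],[275,163],[278,199],[201,200]]: print(onz(Pd,p,.028).round(3),end=' ')
E
```

```text
hole (array([ 0.55841823, -0.24192188,  0.0574204 ]), np.float64(0.23333328168123668))
hole z59 [ 0.55934262 -0.24303047  0.059     ] [ 0.55781962 -0.24305223  0.059     ]
[[0.497, -0.285, 0.059], [0.487, -0.234, 0.059], [0.612, -0.211, 0.059], [0.621, -0.251, 0.059]]
[[0.4919, -0.2598, 0.059], [0.6164, -0.2309, 0.059], [0.5541, -0.2453, 0.059]]
[[0.496, -0.282, 0.059], [0.485, -0.236, 0.059], [0.609, -0.208, 0.059], [0.621, -0.246, 0.059]]
[[0.4905, -0.2592, 0.059], [0.6151, -0.2273, 0.059], [0.5528, -0.2433, 0.059]]
[0.446 0.082 0.028] [0.62  0.063 0.028] [ 0.619 -0.051  0.028] [ 0.435 -0.046  0.028] 
[0.445 0.083 0.028] [0.63  0.053 0.028] [ 0.599 -0.103  0.028] [ 0.426 -0.074  0.028]
```

The round window triangulates to (0.558, -0.242, 0.057), and the plate's yaw is about 14°. Next I move the wrist camera over the plate and tray to refine this.

Call:
drive_tool([
  [[0.55, 1, 0, 0, 0, -0.1], [0.55, 1, 0, 0, 0, -0.1], [0.55, 1, 0, 0, 0, -0.1], [0.55, 1, 0, 0, 0, -0.1], [0.55, 1, 0, 0, 0, -0.1], [0.55, 1, 0, 0, 0, -0.1], [0.55, 1, 0, 0, 0, -0.1], [0.55, 1, 0, 0, 0, -0.1]],
], grip=0)

```text
time: 1.15
position: [0.3074, -0.3921, 0.4046]
tool_rot: [0.993, 0.118, -0.0, -0.0]
ft_force: [0.1, 0.5, 0.4]
grip_width: 0.087
```

Call:
drive_tool([
  [[0.5, 1, 0, 0, 0, 0], [0.5, 1, 0, 0, 0, 0], [0.5, 1, 0, 0, 0, 0], [0.5, 1, 0, 0, 0, 0], [0.5, 1, 0, 0, 0, 0], [0.5, 1, 0, 0, 0, 0], [0.5, 1, 0, 0, 0, 0], [0.5, 1, 0, 0, 0, 0]],
])

```text
time: 2.15
position: [0.4074, -0.1922, 0.4046]
tool_rot: [0.993, 0.118, -0.0, -0.0]
ft_force: [1.2, -0.4, 0.1]
grip_width: 0.0867
```

Call:
drive_tool([
  [[0.5, 1, 0, 0, 0, 0], [0.5, 1, 0, 0, 0, 0], [0.5, 1, 0, 0, 0, 0], [0, 0, 0, 0, 0, 0], [0, 0, 0, 0, 0, 0]],
])

```text
time: 2.78
position: [0.4444, -0.1184, 0.4047]
tool_rot: [0.993, 0.118, -0.0, 0.0]
ft_force: [0.3, -0.6, 0.5]
grip_width: 0.087
```

```bash
python3 - <<'E'
from h import *
import pickle
o=robot.get_obs();im=camera("wrist");cv2.imwrite("pics/w1.png",im[:,:,::-1]);pickle.dump(o,open("o1.pkl","wb"));print(o["time"],o["position"],o["tool_rot"],o["ft_force"])
E
```

```text
2.775 [ 0.44442523 -0.11837297  0.40466936] [ 9.92963106e-01  1.18423784e-01 -2.33829190e-04  1.49058706e-04] [ 0.25580427 -0.59644177  0.54851018]
```

View pics/w1.png

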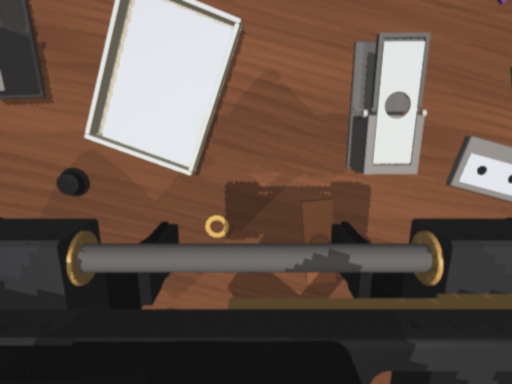

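The wrist view shows plate A around (399,100) with its hole at (398,104). The tray's visible outer rim corners are at (87,137), (192,174) and (240,18).

```bash
python3 - <<'E'
from h import *
import pickle
o=pickle.load(open("o1.pkl","rb"));P=cam("wrist",o);Ps,Pd=cam("scene"),cam("side")
im=cv2.imread("pics/w1.png");h=cv2.cvtColor(im,cv2.COLOR_BGR2HSV)
m=((h[...,1]<45)&(h[...,2]>185)).astype(np.uint8)
z=np.zeros_like(m);z[30:178,365:440]=m[30:178,365:440]
cs,_=cv2.findContours(z,cv2.RETR_CCOMP,cv2.CHAIN_APPROX_NONE)
for c in cs:
    if cv2.contourArea(c)>30:
        M=cv2.moments(c);print(cv2.contourArea(c),M['m10']/M['m00'],M['m01']/M['m00'],cv2.boundingRect(c))
c=max(cs,key=cv2.contourArea)
q=cv2.approxPolyDP(cv2.convexHull(c),5,True)[:,0];print(q.tolist())
X=np.array([onz(P,p,.059) for p in q]);print(X.round(4).tolist())
r=cv2.minAreaRect((X[:,:2]*1000).astype(np.float32));print(r)
d=np.zeros_like(m);cv2.drawContours(d,[c],-1,1,-1)
hole=d.copy();
hm=((h[...,2]<170)).astype(np.uint8);hm=hm&0|hm
z=np.zeros_like(m);z[85:122,380:416]=hm[85:122,380:416]
cs,_=cv2.findContours(z,cv2.RETR_EXTERNAL,cv2.CHAIN_APPROX_NONE);c=max(cs,key=cv2.contourArea);e=cv2.fitEllipse(c);print('hole',e)
hc=e[0];print(onz(P,hc,.059),tri(P,hc,Ps,(228.1,226.3)),tri(P,hc,Pd,(275.4,231.6)))
# tray
zs=[onz(P,p,.028) for p in [(87,137),(192,174),(240,18),(118,-3)]];print(np.round(zs,3).tolist())
v=im.copy()
v=cv2.resize(v[0:190,60:450],(780,380));cv2.imwrite("pics/w1c.png",v)
E
```

```text
4565.0 397.82906170135084 100.80679079956188 (373, 41, 52, 123)
590.5 397.3906294101044 104.47163420829806 (384, 90, 28, 29)
[[422, 41], [409, 162], [374, 163], [384, 42]]
[[0.6196, -0.2454, 0.059], [0.5046, -0.2756, 0.059], [0.4947, -0.2393, 0.059], [0.61, -0.2096, 0.059]]
((557.1757202148438, -242.37088012695312), (119.237548828125, 37.569007873535156), 14.682278633117676)
hole ((397.36785888671875, 104.422119140625), (23.915813446044922, 26.685455322265625), 40.87202453613281)
[ 0.55772786 -0.24271457  0.059     ] (array([ 0.55856236, -0.24260959,  0.05796594]), np.float64(0.12027165945355159)) (array([ 0.55782965, -0.24281437,  0.05877361]), np.float64(0.02960002029853383))
[[0.444, 0.08, 0.028], [0.43, -0.046, 0.028], [0.606, -0.064, 0.028], [0.595, 0.063, 0.028]]
```

View pics/w1c.png

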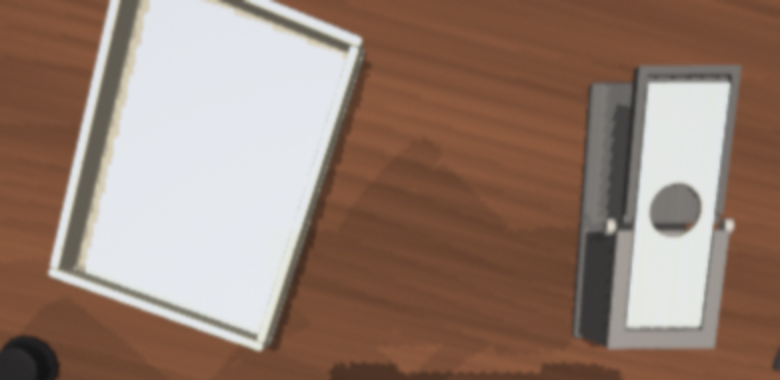

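Plate centre is (0.5577, -0.2425), top at about 0.0585, yaw 14.7° (three views agree). The tray centre is about (0.525, 0.008) with yaw -6°. Next I go above the press spot with the fingers shut.

Call:
drive_tool([
  [[0.78, -0.56, -0.6, 0, 0, 0.18], [0.78, -0.56, -0.6, 0, 0, 0], [0.78, -0.56, -0.6, 0, 0, 0], [0.78, -0.56, -0.6, 0, 0, 0], [0.78, -0.56, -0.6, 0, 0, 0], [0.78, -0.56, -0.6, 0, 0, 0], [0.78, -0.56, -0.6, 0, 0, 0], [0.78, -0.58, -0.6, 0, 0, 0]],
], grip=1, force=20)

```text
time: 3.82
position: [0.6007, -0.2325, 0.284]
tool_rot: [0.992, 0.127, -0.0, -0.0]
ft_force: [-0.1, 0.4, -0.1]
grip_width: 0.015
```

Call:
drive_tool([
  [[0, 0, -0.7, 0, 0, 0], [0, 0, -0.7, 0, 0, 0], [0, 0, 0, 0, 0, 0]],
])

```text
time: 4.2
position: [0.599, -0.2298, 0.2477]
tool_rot: [0.992, 0.128, -0.002, -0.002]
ft_force: [-0.4, 0.4, 0.5]
grip_width: 0.0004
```

```bash
python3 - <<'E'
from h import *
o=robot.get_obs();print(o["time"],o["position"],o["tool_rot"],o["ft_force"],o["grip_width"])
for n in("scene","side"):
    im=camera(n)[:,:,::-1];cv2.imwrite(f"pics/{n}2.png",im)
a=cv2.imread("pics/scene2.png")[150:290,150:330];b=cv2.imread("pics/side2.png")[170:310,190:370]
cv2.imwrite("pics/c2.png",cv2.resize(np.hstack([a,b]),None,fx=2.2,fy=2.2,interpolation=cv2.INTER_CUBIC))
E
```

```text
4.2 [ 0.5989555  -0.22975958  0.24768282] [ 0.99183222  0.12751682 -0.00226931 -0.00177845] [-0.39139491  0.36581663  0.51813793] 0.0004250644029358392
```

View pics/c2.png

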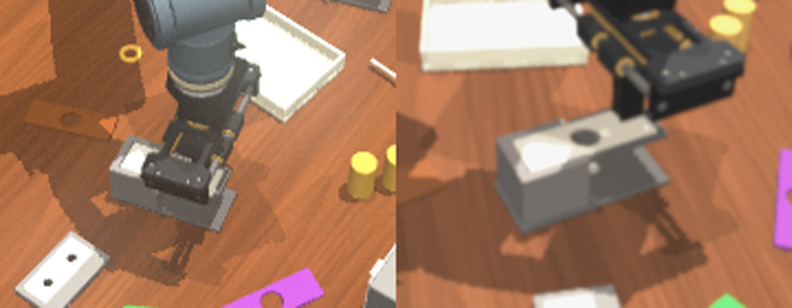

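Call:
drive_tool([
  [[0, 0, -0.2, 0, 0, 0], [0, 0, -0.15, 0, 0, 0], [0, 0, -0.15, 0, 0, 0], [0, 0, -0.15, 0, 0, 0], [0, 0, -0.15, 0, 0, 0], [0, 0, -0.15, 0, 0, 0], [0, 0, -0.15, 0, 0, 0], [0, 0, 0, 0, 0, 0]],
])

```text
time: 5.3
position: [0.6006, -0.2307, 0.2217]
tool_rot: [0.992, 0.128, -0.0, -0.0]
ft_force: [-0.5, 0.3, -0.3]
grip_width: 0.0007
```

Call:
drive_tool([
  [[0, 0, -0.1, 0, 0, 0], [0, 0, -0.1, 0, 0, 0], [0, 0, -0.05, 0, 0, 0], [0, 0, 0, 0, 0, 0]],
])

```text
time: 5.8
position: [0.6007, -0.2306, 0.2161]
tool_rot: [0.992, 0.128, 0.0, 0.0]
ft_force: [-0.9, -0.6, 4.0]
grip_width: 0.0004
```

```bash
python3 - <<'E'
from h import *
o=robot.get_obs();print(o["time"],o["position"],o["tool_rot"],o["ft_force"],o["grip_width"])
b=camera("side")[:,:,::-1][170:310,190:370]
cv2.imwrite("pics/c3.png",cv2.resize(b,None,fx=4,fy=4,interpolation=cv2.INTER_CUBIC))
E
```

```text
5.8 [ 0.60074494 -0.23061039  0.21614996] [9.91829649e-01 1.27569114e-01 2.35912139e-04 1.11680110e-04] [-0.94254644 -0.57604006  4.03790978] 0.00035809856355294644
```

View pics/c3.png

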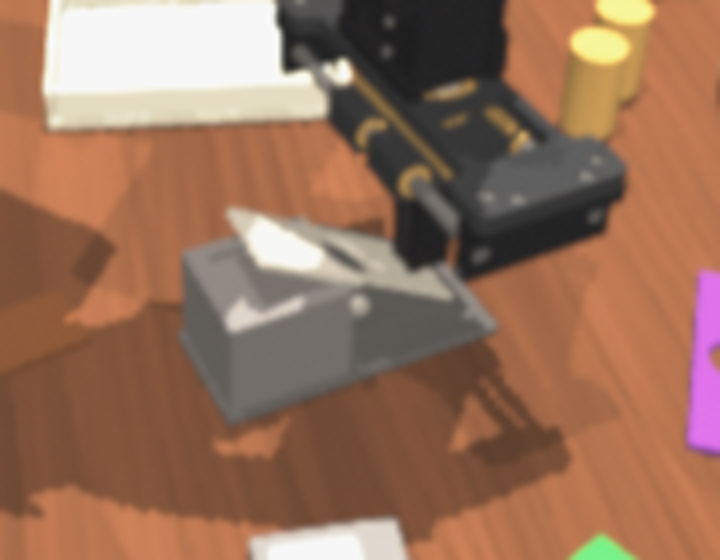

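It has tipped. I push a little further to confirm the stop.

Call:
drive_tool([
  [[0, 0, -0.06, 0, 0, 0], [0, 0, -0.04, 0, 0, 0], [0, 0, 0, 0, 0, 0]],
])

```text
time: 6.22
position: [0.6011, -0.2306, 0.2152]
tool_rot: [0.992, 0.128, 0.001, 0.001]
ft_force: [-0.8, 0.6, 10.2]
grip_width: 0.0001
```

At the stop (10 N for 0.9 mm more travel). Now I retreat and look.

Call:
drive_tool([
  [[0, 0, 1, 0, 0, 0], [0, 0, 1, 0, 0, 0], [-1, 0, 1, 0, 0, 0], [-1, 0, 1, 0, 0, 0], [-1, 0, 1, 0, 0, 0], [-1, 0, 1, 0, 0, 0], [-1, 0, 1, 0, 0, 0], [-1, 0, 0, 0, 0, 0]],
], grip=0)

```text
time: 7.22
position: [0.4502, -0.2307, 0.39]
tool_rot: [0.992, 0.128, 0.001, 0.001]
ft_force: [-0.3, 0.2, -0.6]
grip_width: 0.0726
```

Call:
drive_tool([
  [[0, 0, 0, 0, 0, 0], [0, 0, 0, 0, 0, 0]],
])

```text
time: 7.48
position: [0.4511, -0.2307, 0.3882]
tool_rot: [0.992, 0.127, 0.0, 0.0]
ft_force: [0.5, -0.6, -0.8]
grip_width: 0.0853
```

```bash
python3 - <<'E'
from h import *
import pickle
o=robot.get_obs();im=camera("wrist")[:,:,::-1];cv2.imwrite("pics/w4.png",im);pickle.dump(o,open("o4.pkl","wb"));print(o["time"],o["position"],o["tool_rot"],o["ft_force"])
s=camera("scene")[:,:,::-1];cv2.imwrite("pics/scene4.png",s)
b=camera("side")[:,:,::-1];cv2.imwrite("pics/side4.png",b)
f=lambda x,w:cv2.resize(x,w,interpolation=cv2.INTER_CUBIC)
cv2.imwrite("pics/c4.png",np.hstack([f(s[195:265,185:275],(400,311)),f(b[195:275,225:325],(389,311))]))
E
```

```text
7.475 [ 0.45107198 -0.23074131  0.38821998] [9.91847047e-01 1.27433803e-01 2.48090832e-04 1.36315208e-06] [ 0.45731917 -0.61773029 -0.78662778]
```

View pics/c4.png

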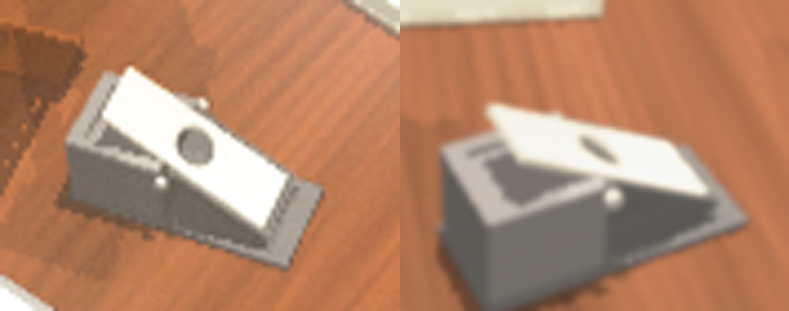

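View pics/w4.png

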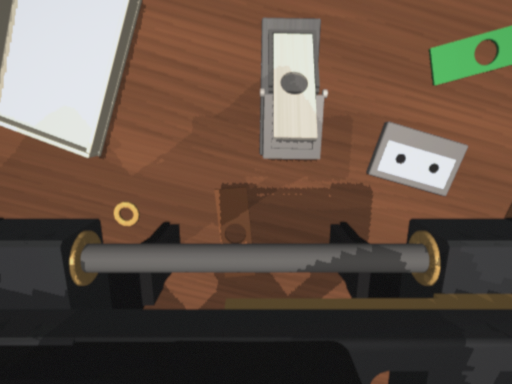

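```bash
python3 - <<'E'
from h import *
import pickle
o=pickle.load(open("o4.pkl","rb"));W=cam("wrist",o);S,D=cam("scene"),cam("side")
im=cv2.imread("pics/w4.png");h=cv2.cvtColor(im,cv2.COLOR_BGR2HSV)
m=((h[...,2]>185)&(h[...,1]<70)).astype(np.uint8);z=np.zeros_like(m);z[25:150,268:322]=m[25:150,268:322]
c=max(cv2.findContours(z,cv2.RETR_EXTERNAL,cv2.CHAIN_APPROX_NONE)[0],key=cv2.contourArea)
print(cv2.approxPolyDP(cv2.convexHull(c),4,True)[:,0].tolist())
pts={'rl':((213.6,210.1),(247.9,222),(274,139)),'rr':((208.2,220.4),(255.3,236.9),(316,139)),'ll':((249.8,236.6),(297,232.3),(274,34)),'lr':((244.6,249.7),(303.9,245.1),(312,34))}
C=np.array([.5577,-.2425]);a=np.radians(14.7);u=np.array([np.cos(a),np.sin(a)]);v=np.array([-u[1],u[0]])
for k,(s,d,w) in pts.items():
    for n,(X,e) in {'sd':tri(S,s,D,d),'sw':tri(S,s,W,w),'dw':tri(D,d,W,w)}.items():
        print(k,n,X.round(4),round(float(e),2),'loc',((X[:2]-C)@u).round(4),((X[:2]-C)@v).round(4))
E
```

```text
[[310, 34], [317, 135], [274, 136], [274, 34]]
rl sd [ 0.5066 -0.236   0.0843] 0.39 loc -0.0478 0.0193
rl sw [ 0.5046 -0.2351  0.0814] 2.57 loc -0.0495 0.0206
rl dw [ 0.5047 -0.2366  0.0859] 2.01 loc -0.0498 0.0191
rr sd [ 0.5132 -0.2684  0.0772] 0.57 loc -0.0496 -0.0138
rr sw [ 0.5152 -0.272   0.0837] 3.42 loc -0.0486 -0.0177
rr dw [ 0.5126 -0.2743  0.0815] 0.02 loc -0.0517 -0.0194
ll sd [ 0.6116 -0.2167  0.0237] 0.57 loc 0.0586 0.0113
ll sw [ 0.6068 -0.2112  0.0119] 1.37 loc 0.0554 0.0178
ll dw [ 0.6081 -0.2133  0.0212] 4.82 loc 0.0562 0.0155
lr sd [ 0.6191 -0.2514  0.0137] 3.12 loc 0.0571 -0.0242
lr sw [ 0.6182 -0.2514  0.0069] 0.83 loc 0.0563 -0.024
lr dw [ 0.6144 -0.2508  0.0207] 0.74 loc 0.0528 -0.0224
```

The raised end lies at local x≈-50 mm, z≈84 mm, as the geometry predicts. Now I tilt the tool 31.5° to stand square to the tipped plate.

Call:
drive_tool([
  [[0.95, 0.05, -0.55, -0.167, 0.635, 0], [0.95, 0.05, -0.55, -0.167, 0.635, 0], [0.95, 0.05, -0.55, -0.167, 0.635, 0], [0.95, 0.05, -0.55, -0.167, 0.635, 0], [0.95, 0.05, -0.55, -0.167, 0.635, 0], [0.95, 0.05, -0.55, -0.167, 0.635, 0], [0.95, 0.05, -0.55, -0.167, 0.635, 0], [0.95, 0.05, -0.55, -0.167, 0.635, 0]],
], grip=0)

```text
time: 8.62
position: [0.642, -0.2202, 0.2771]
tool_rot: [0.954, 0.123, -0.27, 0.035]
ft_force: [0.6, -0.3, -0.3]
grip_width: 0.0871
```

Call:
drive_tool([
  [[0, 0, 0, 0, 0, 0], [0, 0, 0, 0, 0, 0]],
])

```text
time: 8.88
position: [0.6403, -0.2204, 0.2782]
tool_rot: [0.954, 0.123, -0.27, 0.035]
ft_force: [-0.1, 0.0, 0.5]
grip_width: 0.0874
```

```bash
cat > g.py <<'E'
from h import *
o=robot.get_obs();p=o["position"];M=R.from_quat(o["tool_rot"]).as_matrix()
print(o["time"],p.round(4),'x',M[:,0].round(3),'z',M[:,2].round(3),o["ft_force"].round(1),o["grip_width"])
a=np.radians(14.7);u=np.array([np.cos(a),np.sin(a),0]);v=np.array([-u[1],u[0],0]);H=np.array([.5577,-.2425,.055])-.008*u
c,s=np.cos(.55),np.sin(.55)
n=s*u+c*np.array([0,0,1]);px=c*u-s*np.array([0,0,1])
G=H-.035*px+.002*n
T=G+.175*n
print('target',T.round(4),'need units',((T-p)/.025).round(2),'n',n.round(3),'jaw err deg',np.degrees(np.arcsin(M[:,1]@px)).round(2),'tilt',np.degrees(np.arccos(-M[:,2]@n)).round(2))
E
python3 g.py
```

```text
8.875 [ 0.6403 -0.2204  0.2782] x [ 0.824  0.216 -0.523] z [-0.506 -0.133 -0.852] [-0.1  0.   0.5] 0.08740167229872348
target [ 0.6106 -0.2286  0.2242] need units [-1.19 -0.33 -2.16] n [0.506 0.133 0.853] jaw err deg -0.01 tilt 0.02
```

Call:
drive_tool([
  [[-0.24, -0.065, -0.43, 0, 0, 0], [-0.24, -0.065, -0.43, 0, 0, 0], [-0.24, -0.065, -0.43, 0, 0, 0], [-0.24, -0.065, -0.43, 0, 0, 0], [-0.24, -0.065, -0.43, 0, 0, 0], [0, 0, 0, 0, 0, 0]],
])

```text
time: 9.62
position: [0.6098, -0.2288, 0.2235]
tool_rot: [0.954, 0.123, -0.27, 0.034]
ft_force: [0.3, 0.2, 0.1]
grip_width: 0.0871
```

```bash
python3 g.py; python3 - <<'E'
from h import *
b=camera("side")[:,:,::-1][170:310,190:370]
cv2.imwrite("pics/c5.png",cv2.resize(b,None,fx=4,fy=4,interpolation=cv2.INTER_CUBIC))
E
```

```text
9.625 [ 0.6098 -0.2288  0.2235] x [ 0.824  0.216 -0.525] z [-0.508 -0.132 -0.851] [0.3 0.2 0.1] 0.08713431277176666
target [ 0.6106 -0.2286  0.2242] need units [0.03 0.01 0.03] n [0.506 0.133 0.853] jaw err deg -0.02 tilt 0.15
```

View pics/c5.png

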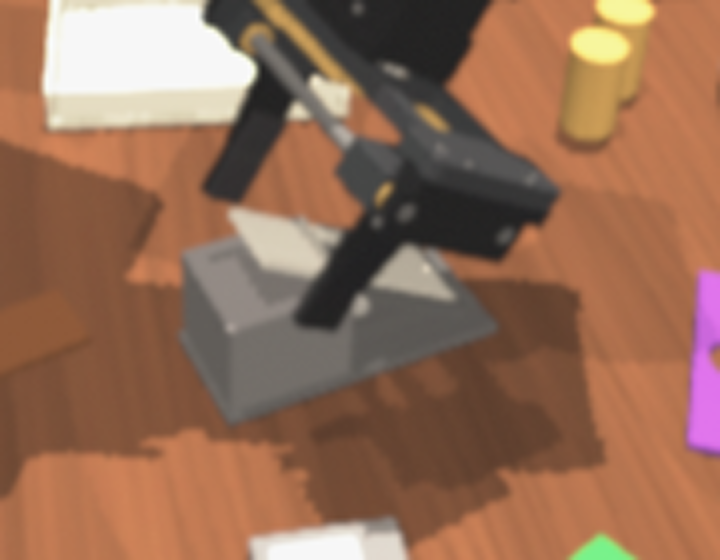

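Call:
drive_tool([
  [[0, 0, 0, 0, 0, 0], [0, 0, 0, 0, 0, 0], [0, 0, 0, 0, 0, 0], [0, 0, 0, 0, 0, 0], [0, 0, 0, 0, 0, 0], [0, 0, 0, 0, 0, 0]],
], grip=1, force=35)

```text
time: 10.42
position: [0.6106, -0.2287, 0.2248]
tool_rot: [0.955, 0.123, -0.269, 0.035]
ft_force: [0.2, -0.1, -0.4]
grip_width: 0.0387
```

```bash
python3 g.py; python3 - <<'E'
from h import *
b=camera("side")[:,:,::-1][170:310,190:370]
cv2.imwrite("pics/c6.png",cv2.resize(b,None,fx=4,fy=4,interpolation=cv2.INTER_CUBIC))
E
```

```text
10.425 [ 0.6106 -0.2287  0.2248] x [ 0.825  0.216 -0.523] z [-0.505 -0.133 -0.853] [ 0.2 -0.1 -0.4] 0.038749883989143474
target [ 0.6106 -0.2286  0.2242] need units [-0.    0.   -0.02] n [0.506 0.133 0.853] jaw err deg -0.04 tilt 0.02
```

View pics/c6.png

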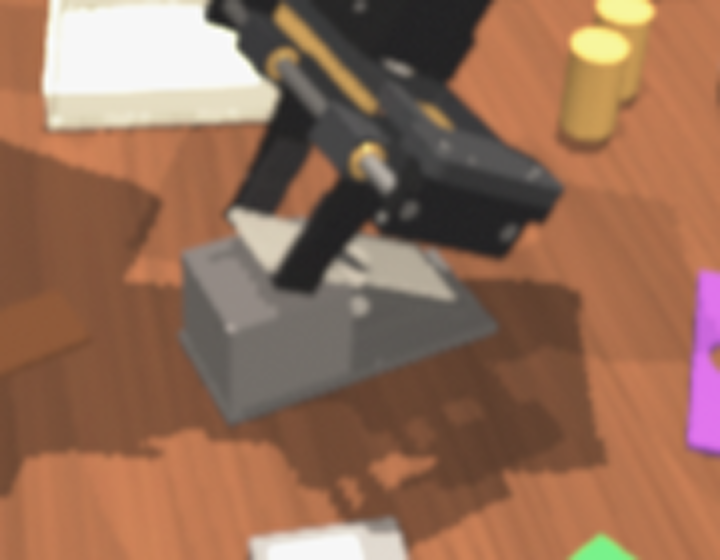

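Gripped at 38.7 mm. I lift along the plate normal, then straight up.

Call:
drive_tool([
  [[0.15, 0.04, 0.25, 0, 0, 0], [0.25, 0.065, 0.43, 0, 0, 0], [0.25, 0.065, 0.43, 0, 0, 0], [0, 0, 1, 0, 0, 0], [0, 0, 1, 0, 0, 0], [0, 0, 1, 0, 0, 0], [0, 0, 1, 0, 0, 0], [0, 0, 0, 0, 0, 0]],
])

```text
time: 11.48
position: [0.6277, -0.2245, 0.3556]
tool_rot: [0.955, 0.122, -0.267, 0.037]
ft_force: [-0.8, 1.0, -0.5]
grip_width: 0.039
```

```bash
python3 g.py; python3 - <<'E'
from h import *
b=camera("side")[:,:,::-1];cv2.imwrite("pics/side7.png",b)
E
```

```text
11.475 [ 0.6277 -0.2245  0.3556] x [ 0.828  0.214 -0.519] z [-0.501 -0.136 -0.855] [-0.8  1.  -0.5] 0.039040567685007736
target [ 0.6106 -0.2286  0.2242] need units [-0.68 -0.16 -5.26] n [0.506 0.133 0.853] jaw err deg -0.15 tilt 0.35
```

View pics/side7.png

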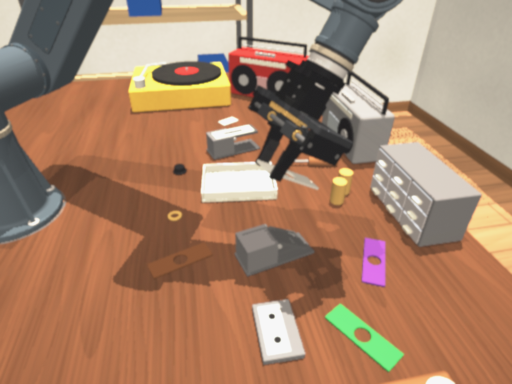

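Call:
drive_tool([
  [[-0.7, 0.9, 0, 0.167, -0.635, 0], [-0.7, 0.9, 0, 0.167, -0.635, 0], [-0.7, 0.9, 0, 0.167, -0.635, 0], [-0.7, 0.9, 0, 0.167, -0.635, 0], [-0.7, 0.9, 0, 0.167, -0.635, 0], [-0.7, 0.9, 0, 0.167, -0.635, 0], [-0.7, 0.9, 0, 0.167, -0.635, 0], [-0.7, 0.9, 0, 0.167, -0.635, 0]],
])

```text
time: 12.52
position: [0.4858, -0.0435, 0.3515]
tool_rot: [0.992, 0.127, -0.0, -0.001]
ft_force: [0.6, -0.4, -1.5]
grip_width: 0.0393
```

Call:
drive_tool([
  [[0, 0.4, -0.5, 0, 0, -0.5], [0, 0.4, -0.5, 0, 0, -0.5], [0, 0.4, -0.5, 0, 0, -0.5], [0, 0.4, -0.5, 0, 0, -0.5], [0, 0.4, -0.5, 0, 0, -0.5], [0, 0.3, -0.5, 0, 0, -0.5], [0, 0, 0, 0, 0, -0.4], [0, 0, 0, 0, 0, 0]],
])

```text
time: 13.52
position: [0.4865, 0.0133, 0.2765]
tool_rot: [0.999, -0.05, -0.001, -0.0]
ft_force: [1.5, -0.3, 0.2]
grip_width: 0.039
```

```bash
python3 g.py; python3 - <<'E'
from h import *
import pickle
o=robot.get_obs();w=camera("wrist")[:,:,::-1];cv2.imwrite("pics/w8.png",w);pickle.dump(o,open("o8.pkl","wb"))
b=camera("side")[:,:,::-1];cv2.imwrite("pics/side8.png",b)
cv2.imwrite("pics/c8.png",np.hstack([cv2.resize(b[90:230,150:330],(450,350)),cv2.resize(w,(340,350))]))
E
```

```text
13.525 [0.4865 0.0133 0.2765] x [ 0.995 -0.099 -0.002] z [-0.002  0.001 -1.   ] [ 1.5 -0.3  0.2] 0.03904540264835835
target [ 0.6106 -0.2286  0.2242] need units [ 4.96 -9.68 -2.09] n [0.506 0.133 0.853] jaw err deg -17.28 tilt 31.39
```

View pics/c8.png

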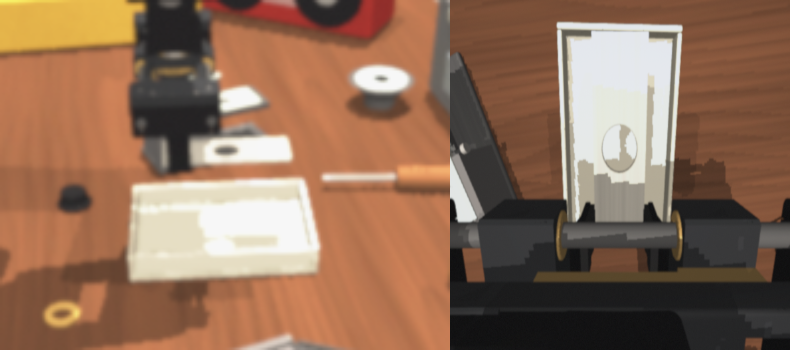

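View pics/w8.png

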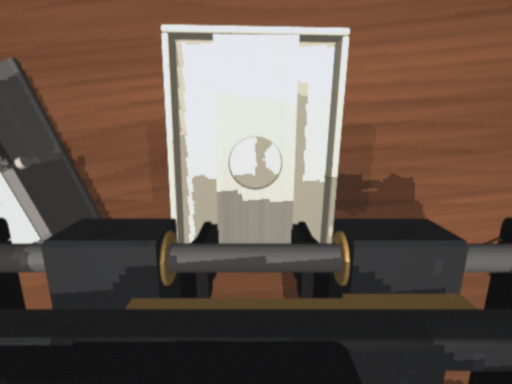

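```bash
python3 - <<'E'
from h import *
import pickle
o=pickle.load(open("o8.pkl","rb"));W=cam("wrist",o)
A=onz(W,(163,29),.028);B=onz(W,(349,30),.028);print(A,B)
d=A-B;d/=np.linalg.norm(d);ax=np.array([d[1],-d[0],0]);m=(A+B)/2;print('yaw',np.degrees(np.arctan2(ax[1],ax[0])),'centre',m-.09*ax)
E
```

```text
[0.61701987 0.06200677 0.028     ] [ 0.60393595 -0.06366949  0.028     ]
yaw -5.943546263850542 centre [0.52096171 0.00848801 0.028     ]
```

Call:
drive_tool([
  [[-0.1, 0, -0.5, 0, 0, 0], [0, 0, -0.6, 0, 0, 0], [0, 0, -0.6, 0, 0, 0], [0, 0, -0.6, 0, 0, 0], [0, 0, -0.5, 0, 0, 0], [0, 0, -0.3, 0, 0, 0], [0, 0, 0, 0, 0, 0], [0, 0, 0, 0, 0, 0]],
])

```text
time: 14.62
position: [0.4845, 0.013, 0.2003]
tool_rot: [0.999, -0.05, 0.0, 0.0]
ft_force: [-0.2, 0.3, -0.7]
grip_width: 0.0391
```

Call:
drive_tool([
  [[0, 0, -0.15, 0, 0, 0], [0, 0, -0.15, 0, 0, 0], [0, 0, -0.15, 0, 0, 0], [0, 0, 0, 0, 0, 0], [0, 0, 0, 0, 0, 0]],
])

```text
time: 15.25
position: [0.4844, 0.0131, 0.1887]
tool_rot: [0.999, -0.05, -0.0, -0.0]
ft_force: [-0.5, -0.3, -0.2]
grip_width: 0.0392
```

```bash
python3 - <<'E'
from h import *
o=robot.get_obs();print(o["time"],o["position"],o["ft_force"],o["grip_width"])
b=camera("side")[:,:,::-1];s=camera("scene")[:,:,::-1]
cv2.imwrite("pics/c9.png",np.hstack([cv2.resize(b[120:220,180:300],(400,333)),cv2.resize(s[130:220,220:330],(400,333))]))
E
```

```text
15.25 [0.48435196 0.01305039 0.18869747] [-0.50255095 -0.33811601 -0.23405446] 0.039239328105079
```

View pics/c9.png

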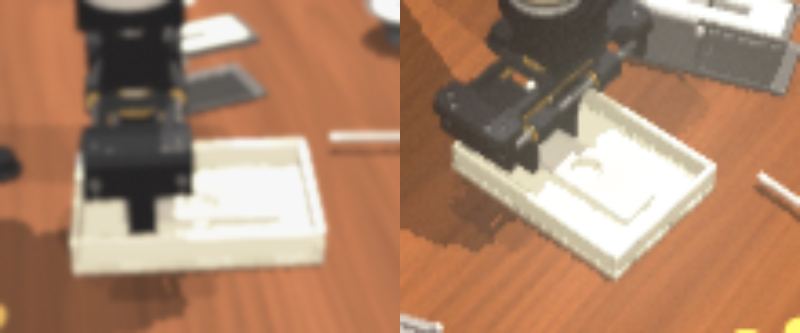

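Call:
drive_tool([
  [[0, 0, 0, 0, 0, 0], [0, 0, 0, 0, 0, 0], [0, 0, 0, 0, 0, 0], [0, 0, 0, 0, 0, 0]],
], grip=0.38)

```text
time: 15.85
position: [0.4844, 0.013, 0.1888]
tool_rot: [0.999, -0.05, 0.0, 0.0]
ft_force: [1.0, -0.5, -0.4]
grip_width: 0.0533
```

Call:
drive_tool([
  [[0, 0, 0.3, 0, 0, 0], [0, 0, 0.6, 0, 0, 0], [0, 0, 1, 0, 0, 0], [0, 0, 1, 0, 0, 0], [0, 0, 1, 0, 0, 0], [-0.5, 0, 1, 0, 0, 0], [-0.5, 0, 1, 0, 0, 0], [0, 0, 0, 0, 0, 0]],
])

```text
time: 16.85
position: [0.4588, 0.0132, 0.3386]
tool_rot: [0.999, -0.05, 0.002, 0.0]
ft_force: [0.5, 0.3, -0.0]
grip_width: 0.0538
```

```bash
python3 - <<'E'
from h import *
o=robot.get_obs();print(o["time"],o["position"],o["ft_force"],o["grip_width"])
w=camera("wrist")[:,:,::-1];b=camera("side")[:,:,::-1];cv2.imwrite("pics/side10.png",b)
cv2.imwrite("pics/c10.png",np.hstack([cv2.resize(b[90:290,170:330],(300,375)),cv2.resize(w,(500,375))]))
E
```

```text
16.85 [0.45884048 0.01319215 0.33860446] [ 0.53484795  0.29204728 -0.017217  ] 0.05377098052218922
```

View pics/c10.png

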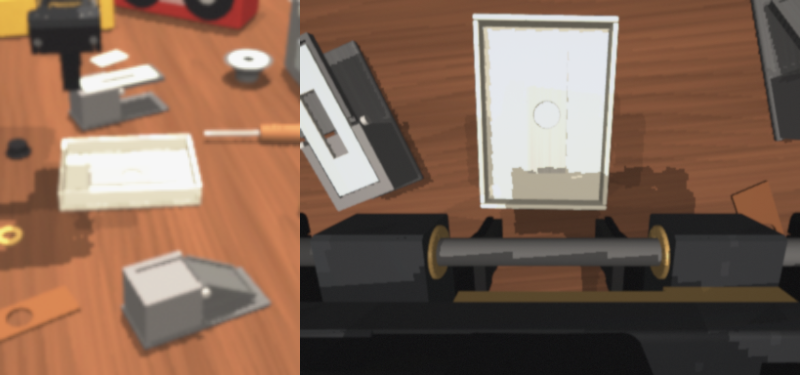

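```bash
python3 - <<'E'
from h import *
o=robot.get_obs();w=camera("wrist")[:,:,::-1];s=camera("scene")[:,:,::-1]
W,S=cam("wrist",o),cam("scene")
C=cv2.createCLAHE(6,(4,4))
f=lambda x:C.apply(cv2.cvtColor(np.ascontiguousarray(x),cv2.COLOR_BGR2GRAY))
cv2.imwrite("pics/c11.png",np.hstack([cv2.resize(f(w[0:220,170:330]),(330,454)),cv2.resize(f(s[110:220,225:335]),(454,454),interpolation=cv2.INTER_CUBIC)]))
for z in(.005,.009):print(onz(W,((546-300)*512/500,115*384/375),z))
b0=cv2.imread("pics/scene0.png");print('B diff',np.abs(s[115:160,282:335].astype(int)-b0[115:160,282:335]).mean())
E
```

```text
[0.52764132 0.00787062 0.005     ]
[0.52760756 0.00784487 0.009     ]
B diff 2.4721174004192874
```

View pics/c11.png

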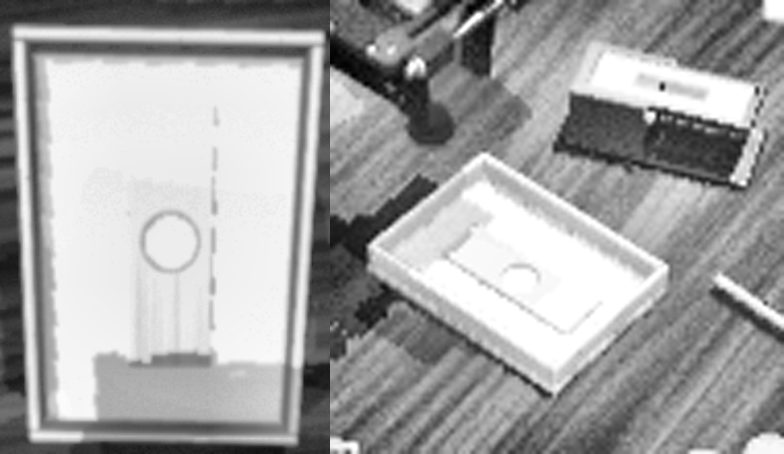

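The plate lies flat inside the tray, clear of the walls, and the other faceplate is unmoved. I'm handing in.

```bash
python3 -c "
from rig import robot
print(robot.hand_in())"
```

```text
the job is handed in; nothing more can be done
None
```

The round-window faceplate is now flat in the white parts tray. I handed the job in at about 17 s of the 48 s allowed; no verdict comes back.

- **Press:** I pressed the overhanging end with the fingers shut until the flap reached its stop. At that point 10 N gave under 1 mm of further travel. After release it stayed tipped, with the raised end measured at about 84 mm.
- **Move:** I pinched the raised end square to the tilt, with the fingers reading 38.7 mm on the 40 mm width. I then lifted it, levelled it and let it go a few millimetres above the tray floor.
- **Last checks:**
  - The plate's window is at (0.528, 0.008), and the tray centre measured (0.521–0.525, 0.008). It lies clear of all four walls.
  - I judged it flat from two enlarged views, not from a height measurement.
  - The rectangular-window faceplate looks unchanged from the first picture.
  - The gripper was clear of everything at hand-in.
- **Disagreements:** The two tray-centre measurements differ by 4 mm along its length. Some hand-picked corners of the tipped plate disagreed between views by up to about 5 px. I placed the grip from the stated hinge geometry, which the raised-end measurements matched.

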